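Slide a spacer frame along the rail into the corner pocket

ROBOT

A 6-joint arm with a two-finger parallel gripper is mounted at the origin on the work surface. World frame = base frame: x ahead of the robot, y to its left, z up, the work surface at z = 0. Lengths are in m, angles in rad, forces in N, time in s.
With the tool pointing down it reaches from about 0.4 to 0.825 m from the base axis. Payload 7 kg.
Tool frame: the origin (TCP) lies at the very end of the fingers, on their centre line; the grasp point (between the pads) lies 19 mm behind it (arm.pinch_z is the z of the grasp point in the tool frame, in m); z points along the fingers, y is the direction in which the jaws open and shut (so a half turn about z gives the same grasp; the last joint's range is limited). The gripper opens to 88 mm and grips with 3 to 60 N. Pads are 19 mm wide; open, the fingers measure 130 mm over their backs; the gripper's body (78 mm by 193 mm) begins 47 mm behind the grasp point.
Start: joints at [-0.887, 0.359, 0.012, 0, -1.224, -0.288], TCP at [0.26, -0.623, 0.227] pointing down, gripper open.
Joint ranges: [-3.07, 3.07], [-1.43, 2.12], [-1.02, 1.25], [-3.03, 1.67], [-3.05, -0], [-3.03, 3.03]. Speed limits (rad/s): [2.39, 2.39, 3.01, 3.14, 3.14, 3.14].

INTERFACE

Orientations are given as [roll, pitch, yaw] about the fixed x, y, z axes, in that order (R = Rz(yaw) Ry(pitch) Rx(roll)).
In Python, from station import arm gives the robot as it stands.
- The arm moves only by the tool drive_tool, never from a script. Its argument "targets" is a list of rows, each a list of 6 numbers: the shift along the world's x, y, z in units of 0.04 m (1.0 is 0.04 m), then the turn, a rotation vector about the world's x, y, z in units of 6 degrees (1.0 is 6 degrees). In form: [[x, y, z, wx, wy, wz], ...]. A call has 1 to 5 rows; each row shifts and turns the commanded pose from where the row before left it; what a row does not reach is not made up. A row lasts 1/8 s, in which the tool goes at most 62.5 mm and 10.7 degrees, less where a joint would pass 70% of its speed; a pose out of reach is approached as far as the arm can. A call with a number of a shift or a turn outside -1 to 1 is refused whole. A call with a gripper value outside its range is refused whole. "claw" is the opening, from 0 (shut) to 1 (fully open), set as the call begins (left out, the last holds). The fingers move at their own pace and stop on an object; "newtons" is the grip in N (left out, the last holds). Time passes only in rows, so rows that do not move let the fingers close. It gives the time, the measured TCP pose, the force and the opening at its end, in the units of the state.
- arm.get_state(): the state, without advancing time (a new reading comes with each control period).
- arm.grab_frame(name): name is "side" or "top"; returns (picture, depth): 400x640x3 uint8, red, green, blue; 400x640 float32, m along the optical axis (not along the pixel's ray), 0 where there is no reading.
- arm.get_calibration(name): a dict with "mtx" (3x3 intrinsics, pixels), "origin" and "rotation" of the camera in the world. Camera axes: x right, y up, looking along -z (the intrinsics and any distortion apply to the point x, -y, -z); pixel columns grow to the right and rows downward; lengths in m; the calibration is good to about 2 mm. A picture is of the moment at which its call begins. get_calibration takes no time and is no camera call.
- arm.job_done(): hands the job in, once; it reports no verdict.
Trained networks look in the newest picture that a camera, given by its name, has taken for a name from the list of things; names that differ only in an ending like _2 or _b are one class to them, and where a whole thing is asked for, a point or a joint stands for the part that bears it (a point fixed in the world has none). Each returns a list of dicts, best first, with "score" (0 to 1); they miss things now and then, are a little off and sometimes report something else, mostly with a low value. They report only what shows in the picture. A call takes as long as a camera call.
- arm.search_frame(target, camera): "point" ([x, y, z] in m, in the coordinates of the camera as it stood for that picture, good to about 4 mm: the middle of the surface that is visible of it).
- arm.cut_out(target, camera): "pixels" (400x640 bool, what is visible of it).
- arm.landmark_of(target, camera): "point" ([x, y, z] in m, in the coordinates of the camera as it stood for that picture, good to about 4 mm: a listed point, or the origin of a listed thing).
The state is a dict: "t": time; "q": joint angles; "qd": joint speeds; "joint_efforts": joint torques, N m; "eef_pos": TCP position; "ee_rot": TCP orientation; "force": force on the tool from outside, world axes, zero at the start; "moment": the same for the moment, N m; "width": finger opening in m.
Only numpy, scipy, OpenCV 4.12 (cv2) and the standard library are available. Lean on these libraries where they do the work, as an engineer would, in place of code of your own. Each camera call takes 0.05 s, during which the arm holds its last target. There are 200 camera calls.

TASK

On the white squaring jig, use the fingertips to push the teal spacer frame flat against the long dark steel rail first, near where it lies; then, keeping it against the rail, slide it along into the free corner pocket (the one with the green patch) until it is fully home against both the rail and the end stop, and take the hand away. Only push or drag it along the board: do not lift or tip it, and leave the grey frame in the other pocket and all the loose things around as they are.

Things in the scene. Friction and masses are not known exactly. Their poses are not given: they have to be found in the camera images.
- jig: Squaring jig, fixed to the table; place and yaw vary. White board 240 (its x) by 376 (its y) by 8 mm, with a rail along its +x side (far from the robot) and a corner pocket at each y end, open towards the middle. Origin at the centre of the board's underside, on the table, z up: the working surface is at z = 8 mm.
- rail_mid (a point): Middle of the dark grey steel rail, on its inner face at its top edge: x = +90, y = 0, z = 22 mm in the jig's frame. The rail runs along the jig's y between both end stops, 12 mm thick, 14 mm high above the board. The frame must lie against this inner face (which looks to the jig's -x).
- stop_plus (a point): Middle of the top inner edge of the end stop at the jig's +y end: x = +50, y = +170, z = 22 mm in the jig's frame. The steel stop reaches from x = -3 to +102 mm and is 14 mm high above the board.
- stop_minus (a point): The same on the end stop at the jig's -y end: x = +50, y = -170, z = 22 mm in the jig's frame.
- guide_plus (a point): Mouth end of the black side guide of the +y pocket, on its inner face at the top: x = +9, y = +118, z = 20 mm in the jig's frame (mirrored at the -y pocket: y = -118). From here the guide runs straight to the stop, 12 mm high, 81 mm from the rail; towards the middle it flares away from the rail to about x = -12, |y| = 97 mm.
- frame: The teal frame to be moved: loose, rigid, square, 76 by 76 mm outside, 12 mm high, walls 12 mm wide, open middle 52 by 52 mm (closed fingertips fit in). About 0.12 kg; mass, friction vary. Origin at the centre of its underside, axes along its sides. Starts flat near the jig's middle, off the rail, turned up to 0.35 rad from the jig's axes. Home: centre at x = 52, |y| = 132 mm in the jig's frame.
- target: Thin green patch, 76 by 76 mm, 0.6 mm thick, look only (nothing to bump into), on the floor of the free pocket, at the jig's +y or -y end (varies). Origin at its centre on the board surface, at x = +51 mm, y = +131 or -131 mm in the jig's frame; axes parallel to the jig's.
- done_frame: Grey frame of the same size and form as the teal one, loose, already in the other pocket; leave it. Origin at the centre of its underside.
- gauge: Steel gauge block, 22 by 30 by 40 mm high, standing loose on the board's corner at x = -100, y = about +155 mm in the jig's frame; leave it. Origin at the centre of its underside.
- knob: Small orange knob, 28 mm across, 42 mm high, standing loose on the board's corner at x = -100, y = about -155 mm in the jig's frame; leave it. Origin at the centre of its underside.
- tape: Blue roll of tape lying on the table to the robot's left, 100 mm across, 25 mm high; leave it. Origin at the centre of its underside.
- cleaner: White bottle with a blue cap standing on the table to the robot's right, 64 mm across, 170 mm high; leave it. Origin at the centre of its underside.
- mallet: Rubber mallet with a wooden handle, about 270 mm long, lying on the table to the robot's left; leave it. Origin under its middle.
- samples: Stack of five teal sample plates, one heavy block 100 by 140 by 34 mm, on the table to the robot's right; leave it. Origin at the centre of its underside.

How it is judged:
On the way:
1. the teal frame lies flat against the rail, still outside the pocket (x of frame in the frame of jig above 0.048 m and angle between the y axis of frame and the y axis of jig, either way round below 0.06 rad and y of frame in the frame of jig between -0.09 and 0.09 m), for 0.2 s.
At the end, for the whole second after the job is handed in: The teal frame lies flat on the board in the pocket with the green patch, within 3.5 mm of the rail and of the end stop, parallel to the rail within 0.06 rad, at rest (x of frame in the frame of jig above 0.0485 m and ((y of target in the frame of jig above 0 m and y of frame in the frame of jig above 0.1285 m) or (y of target in the frame of jig below 0 m and y of frame in the frame of jig below -0.1285 m)) and angle between the y axis of frame and the y axis of jig, either way round below 0.06 rad and linear speed of frame below 0.01 m/s and z of frame in the frame of jig below 0.011 m); the robot touches nothing.
It fails at once if the teal frame is lifted (more than 6 mm) or tipped (0.15 rad) (z of frame in the frame of jig above 0.014 m or angle between frame's own z axis and vertical above 0.15 rad).
It fails at once if the teal frame is more than 8 mm off the rail once more than 95 mm from the jig's middle, on either side (x of frame in the frame of jig below 0.044 m and (y of frame in the frame of jig above 0.095 m or y of frame in the frame of jig below -0.095 m)).
It fails at once if the grey frame is moved by more than 8 mm (distance of done_frame from where it was at the start of the episode above 0.008 m).
It fails at once if a bystander is moved by more than 20 mm or knocked over (distance of any of gauge, knob, tape, cleaner, mallet, samples from where it was at the start of the episode above 0.02 m or angle between any of gauge, knob, tape, cleaner, samples's own z axis and vertical above 0.5 rad).
It also fails if it takes over 48 s, if anything falls off the work surface, if the arm or the gripper's body presses on something with over 40 N, if the wrist force passes 120 N, or if a joint passes its speed limit or range.

## Working session

There is one attempt and no reset: what is moved stays moved. The work goes in short steps, Python scripts to look and compute and a tool call to move; the robot and the scene stay as the last step left them, time stands still between calls to the robot, and variables do not carry over. Pictures are saved under pics/ and viewed, about 8 in all and at most 12, crops included, and the job is handed in when it is done.

Besides the shell and the picture viewer there is one more tool, called after ">>>" in YAML: its name, and indented under it one key for each argument. drive_tool: Moves the arm, as the interface text tells. Shifts and turns lie within -1 to 1; 1 stands for 0.04 m of shift or 6 degrees of turn. Its arguments: {"type":"object","properties":{"targets":{"type":"array"},"claw":{"type":"number"},"newtons":{"type":"number"}},"required":["targets"]}

```bash
mkdir -p pics; cat > h.py <<'E'
import numpy as np, cv2
from station import arm
def world(p,c):
    k=arm.get_calibration(c); return np.array(k["rotation"])@np.array(p)+np.array(k["origin"])
def lm(n,c):
    r=arm.landmark_of(n,c)
    return (np.round(world(r[0]["point"],c),4),round(r[0]["score"],2)) if r else None
def px(P,c):
    k=arm.get_calibration(c); q=np.array(k["rotation"]).T@(np.array(P)-np.array(k["origin"])); q=np.array([q[0],-q[1],-q[2]]); u=np.array(k["mtx"])@q; return u[:2]/u[2]
def cloud(c,mask,d):
    k=arm.get_calibration(c); m=mask&(d>0); v,u=np.nonzero(m); z=d[m]
    K=np.array(k["mtx"]); x=(u-K[0,2])/K[0,0]*z; y=(v-K[1,2])/K[1,1]*z
    return np.stack([x,-y,-z],1)@np.array(k["rotation"]).T+np.array(k["origin"])
def save(c,n):
    p,d=arm.grab_frame(c); cv2.imwrite(f"pics/{n}.png",p[:,:,::-1]); return p,d
E
python3 - <<'E'
from h import *
s=arm.get_state(); print(s["t"],s["eef_pos"],s["ee_rot"],s["force"])
for c in("top","side"):
    p,d=save(c,c+"0"); k=arm.get_calibration(c); print(c,{a:np.round(v,3).tolist() for a,v in k.items()})
    for n in("jig","rail_mid","stop_plus","stop_minus","guide_plus","frame","target","done_frame","gauge","knob"): print(n,lm(n,c))
E
```

```text
0.0 [ 0.26004228 -0.62236786  0.22562927] [ 3.13994219e+00 -1.31997547e-04 -2.74589310e+00] [ 0.74722388  1.2373584  -0.4983408 ]
top {'mtx': [[423.471, 0.0, 321.457], [0.0, 423.471, 192.215], [0.0, 0.0, 1.0]], 'origin': [0.304, -0.0, 1.31], 'rotation': [0.156, 0.019, -1.592]}
jig (array([2.4296, 2.1251, 3.4357]), 0.89)
rail_mid (array([2.4116, 2.1072, 3.4178]), 0.89)
stop_plus (array([2.3832, 2.0788, 3.3894]), 0.91)
stop_minus (array([2.4181, 2.1136, 3.4243]), 0.81)
guide_plus (array([2.3824, 2.078 , 3.3886]), 0.73)
frame (array([2.4132, 2.1087, 3.4193]), 0.88)
target (array([2.4037, 2.0992, 3.4099]), 0.71)
done_frame (array([2.4377, 2.1332, 3.4439]), 0.56)
gauge (array([2.3842, 2.0797, 3.3903]), 0.49)
knob (array([2.3973, 2.0928, 3.4035]), 0.56)
side {'mtx': [[498.12, 0.0, 316.396], [0.0, 498.12, 200.584], [0.0, 0.0, 1.0]], 'origin': [0.088, 0.97, 0.87], 'rotation': [0.909, -0.01, -2.713]}
jig (array([3.6332, 4.5155, 4.4153]), 0.97)
rail_mid (array([3.6069, 4.4891, 4.389 ]), 0.69)
stop_plus (array([3.2185, 4.1008, 4.0006]), 0.94)
stop_minus (array([3.9865, 4.8688, 4.7687]), 0.93)
guide_plus (array([3.3198, 4.2021, 4.1019]), 0.59)
frame (array([3.5861, 4.4683, 4.3682]), 0.77)
target (array([3.3077, 4.1899, 4.0898]), 0.88)
done_frame (array([3.9406, 4.8229, 4.7228]), 0.71)
gauge (array([3.2455, 4.1277, 4.0276]), 0.61)
knob (array([3.9523, 4.8346, 4.7345]), 0.43)
```

View pics/top0.png

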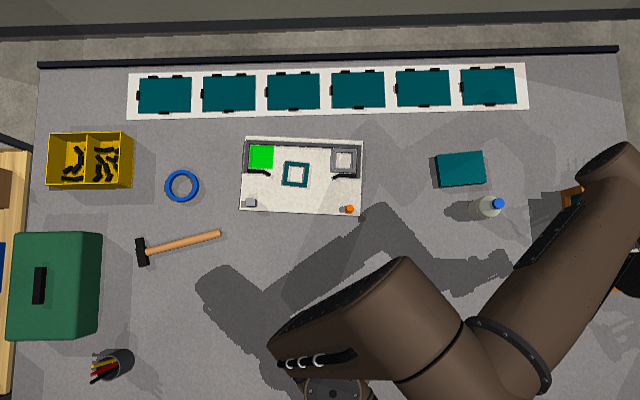

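The top view shows the jig at about (300,175), the green patch at its left (+y) end at (261,157), the teal frame at (295,174), and the grey frame at (344,160). The camera "rotation" is a set of rpy angles, so I'll fix the helper to match.

```bash
cat > fix.py <<'E'
s=open('h.py').read()
s=s.replace('np.array(k["rotation"])','Rot.from_euler("xyz",k["rotation"]).as_matrix()').replace('from station','from scipy.spatial.transform import Rotation as Rot\nfrom station')
open('h.py','w').write(s)
E
python3 fix.py
cat > jigfit.py <<'E'
from h import *
P={"jig":(0,0,0),"rail_mid":(.09,0,.022),"stop_plus":(.05,.17,.022),"stop_minus":(.05,-.17,.022),"guide_plus":(.009,.118,.02),"target":(.051,.131,.008)}
def fit(A,B):
    ca,cb=A.mean(0),B.mean(0); a,b=(A-ca)[:,:2],(B-cb)[:,:2]
    th=np.arctan2((a[:,0]*b[:,1]-a[:,1]*b[:,0]).sum(),(a*b).sum()); R=np.array([[np.cos(th),-np.sin(th)],[np.sin(th),np.cos(th)]])
    t=cb[:2]-R@ca[:2]; return th,t,R
E
python3 - <<'E'
from jigfit import *
A=[];B=[]
for c in("top","side"):
    p,d=save(c,c+"1")
    for n in P:
        r=lm(n,c)
        print(c,n,r)
        if r and r[1]>.5: A.append(P[n]);B.append(r[0])
    fr=arm.cut_out("frame",c)[0]; m=fr["pixels"]
    W=cloud(c,m,d); print("frame",fr["score"],lm("frame",c),m.sum(),np.median(W,0)); np.save(f"fr_{c}.npy",W)
    rect=cv2.minAreaRect((W[:,:2]*1000).astype(np.float32)); print(rect)
A=np.array(A);B=np.array(B); th,t,R=fit(A,B); print(th,t); print(np.round(1000*(B[:,:2]-(A[:,:2]@R.T+t)),1).tolist())
for c in("top","side"):
    W=np.load(f"fr_{c}.npy"); rect=cv2.minAreaRect((W[:,:2]*1000).astype(np.float32)); print(c,"frame in jig",R.T@(np.array(rect[0])/1000-t))
print(arm.get_state()["t"])
p=cv2.imread("pics/side1.png"); cv2.imwrite("pics/side1c.png",cv2.resize(p[120:320,180:480],(750,500)))
E
```

```text
top jig (array([ 0.5697,  0.0851, -0.0052]), 0.86)
top rail_mid (array([0.6598, 0.0724, 0.0229]), 0.66)
top stop_plus (array([0.6308, 0.2471, 0.0226]), 0.63)
top stop_minus (array([ 0.6045, -0.0887,  0.0245]), 0.79)
top guide_plus (array([0.581 , 0.2004, 0.0171]), 0.56)
top target (array([0.6246, 0.2115, 0.0096]), 0.66)
frame 0.92 (array([0.5682, 0.0992, 0.0048]), 0.75) 260 [0.57082091 0.10338777 0.01985285]
((567.9365234375, 99.83390808105469), (74.04515838623047, 74.31452941894531), 83.2953872680664)
side jig (array([ 0.5716,  0.083 , -0.0037]), 0.84)
side rail_mid (array([0.6565, 0.0773, 0.0205]), 0.64)
side stop_plus (array([0.6305, 0.2444, 0.0209]), 0.8)
side stop_minus (array([ 0.6074, -0.09  ,  0.0209]), 0.9)
side guide_plus (array([0.5866, 0.1981, 0.0202]), 0.92)
side target (array([0.6272, 0.2125, 0.01  ]), 0.81)
frame 0.85 (array([0.5675, 0.0951, 0.0077]), 0.56) 526 [0.5675308  0.10626596 0.01892313]
((572.5504760742188, 94.22431945800781), (92.13558959960938, 89.27433776855469), 82.65013885498047)
-0.06809483917219124 [0.56812281 0.08252294]
[[1.6, 2.6], [1.9, -4.0], [1.2, -1.6], [-1.9, 1.8], [-4.1, 0.8], [-3.3, 1.8], [3.5, 0.5], [-1.4, 0.9], [0.9, -4.3], [1.0, 0.5], [1.5, -1.5], [-0.7, 2.8]]
top frame in jig [-0.00136373  0.01725818]
side frame in jig [0.00362121 0.01197553]
2.0
```

View pics/side1.png

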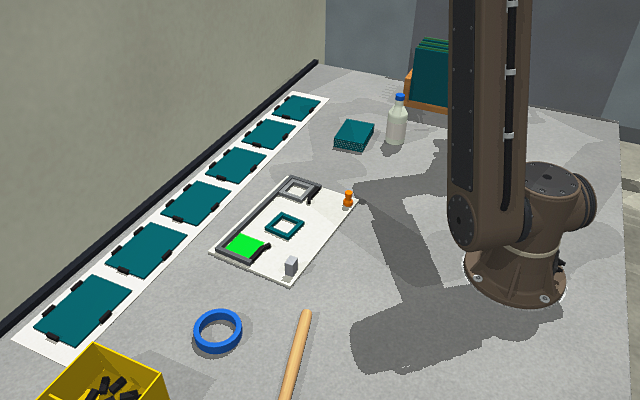

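```bash
cat > see.py <<'E'
from h import *
def ray(uv,z,c="top"):
    k=arm.get_calibration(c);K=np.array(k["mtx"]);R=Rot.from_euler("xyz",k["rotation"]).as_matrix();o=np.array(k["origin"])
    uv=np.atleast_2d(uv).astype(float); d=np.stack([(uv[:,0]-K[0,2])/K[0,0],-(uv[:,1]-K[1,2])/K[1,1],-np.ones(len(uv))],1)@R.T
    return (o+d*((z-o[2])/d[:,2])[:,None])[:,:2]
def contour(img,lo,hi,box,z,c="top",s=6):
    x0,y0,x1,y1=box; im=cv2.resize(img[y0:y1,x0:x1],None,fx=s,fy=s,interpolation=cv2.INTER_CUBIC)
    m=cv2.inRange(cv2.cvtColor(im,cv2.COLOR_BGR2HSV),lo,hi)
    cs=max(cv2.findContours(m,cv2.RETR_EXTERNAL,cv2.CHAIN_APPROX_NONE)[0],key=cv2.contourArea)[:,0]
    w=ray((cs+.5)/s-.5+[x0,y0],z,c); return cv2.minAreaRect((w*1000).astype(np.float32)),m
E
python3 - <<'E'
from see import *
im=cv2.imread("pics/top1.png")
b=(230,125,375,225)
r,m=contour(im,(80,90,40),(105,255,255),(270,150,320,200),.02);print("frame",r)
r,g=contour(im,(50,150,80),(70,255,255),b,.0086);print("green",r)
r,w=contour(im,(0,0,150),(180,60,255),b,.008);print("board",r)
c=cv2.resize(im[125:225,230:375],(798,550),interpolation=cv2.INTER_CUBIC);cv2.imwrite("pics/c1.png",c)
r=arm.get_calibration
for n,P in dict(f=(.568,.0998,.02)).items(): print(px(P,"top"))
E
```

```text
frame ((568.6285400390625, 99.50619506835938), (76.8499984741211, 76.46391296386719), 82.47633361816406)
green ((629.7679443359375, 208.75746154785156), (75.97053527832031, 77.98939514160156), 85.77613830566406)
board ((568.2320556640625, 81.73656463623047), (378.2295837402344, 243.37850952148438), 85.85515594482422)
[295.19997922 173.73156909]
```

>>> drive_tool:
  targets:
    - [0.6, 1, 0, 0, 0, -0.9]
    - [0.6, 1, 0, 0, 0, -1]
    - [0.6, 1, 0, 0, 0, -1]
    - [0.6, 1, 0, 0, 0, -1]
    - [0.6, 1, 0, 0, 0, 0]
  claw: 0
  newtons: 20

```text
t: 2.62
eef_pos: [0.3809, -0.4215, 0.2267]
ee_rot: [-3.141, 0.0, 3.127]
force: [0.6, 0.4, 0.2]
width: 0.043
```

View pics/c1.png

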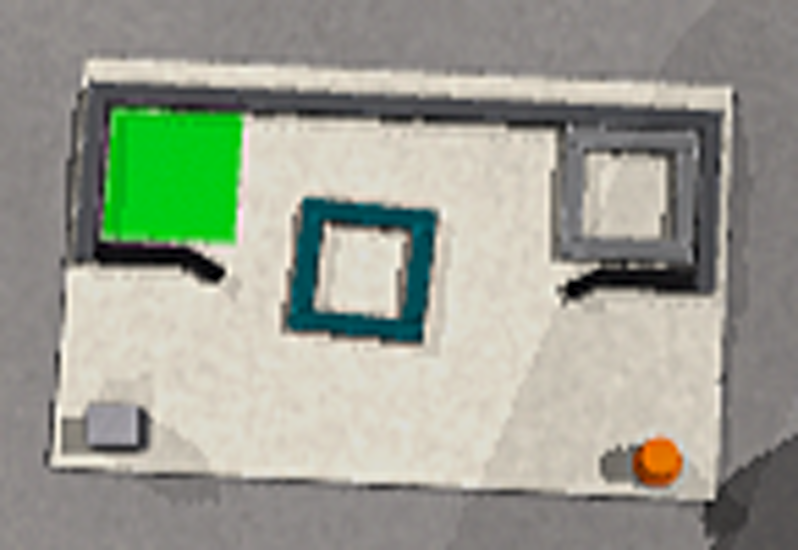

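The crop matches the fit: jig yaw is about -0.073 rad with its origin at (0.568,0.082), and the frame centre is at (0.5686,0.0995), turned -0.058 rad from the jig. Next I'll move above the frame.

>>> drive_tool:
  targets:
    - [0.34, 1, 0, 0, 0, -0.55]
    - [0.34, 1, 0, 0, 0, 0]
    - [0.34, 1, 0, 0, 0, 0]
    - [0.34, 1, 0, 0, 0, 0]
    - [0.34, 1, 0, 0, 0, 0]

```text
t: 3.25
eef_pos: [0.4486, -0.2215, 0.2269]
ee_rot: [-3.141, 0.001, 3.071]
force: [0.3, 0.3, 0.3]
width: 0.001
```

>>> drive_tool:
  targets:
    - [0.37, 1, 0, 0, 0, 0]
    - [0.37, 1, 0, 0, 0, 0]
    - [0.37, 1, 0, 0, 0, 0]
    - [0.37, 1, 0, 0, 0, 0]
    - [0.37, 1, 0, 0, 0, 0]

```text
t: 3.88
eef_pos: [0.5226, -0.0214, 0.2269]
ee_rot: [3.141, 0.001, 3.072]
force: [2.3, -0.1, 0.2]
width: 0.0002
```

>>> drive_tool:
  targets:
    - [0.37, 1, 0, 0, 0, 0]
    - [0.37, 1, 0, 0, 0, 0]
    - [0.37, 0.8, 0, 0, 0, 0]
    - [0, 0, 0, 0, 0, 0]

```text
t: 4.38
eef_pos: [0.5673, 0.0911, 0.2261]
ee_rot: [-3.141, -0.0, 3.074]
force: [-0.1, -0.6, 0.2]
width: 0.0003
```

>>> drive_tool:
  targets:
    - [0.03, 0.21, -1, 0, 0, 0]
    - [0, 0, -1, 0, 0, 0]
    - [0, 0, -1, 0, 0, 0]
    - [0, 0, -1, 0, 0, 0]
    - [0, 0, -0.3, 0, 0, 0]

```text
t: 5.0
eef_pos: [0.5662, 0.0962, 0.0525]
ee_rot: [-3.14, -0.003, 3.071]
force: [0.4, -0.6, 0.1]
width: 0.0004
```

```bash
python3 - <<'E'
from h import *
save("side","s2"); print(arm.get_state()["eef_pos"]); p=cv2.imread("pics/s2.png"); cv2.imwrite("pics/s2c.png",cv2.resize(p[150:300,190:390],(800,600),interpolation=cv2.INTER_CUBIC))
E
```

```text
[0.56645228 0.09643595 0.05237628]
```

View pics/s2c.png

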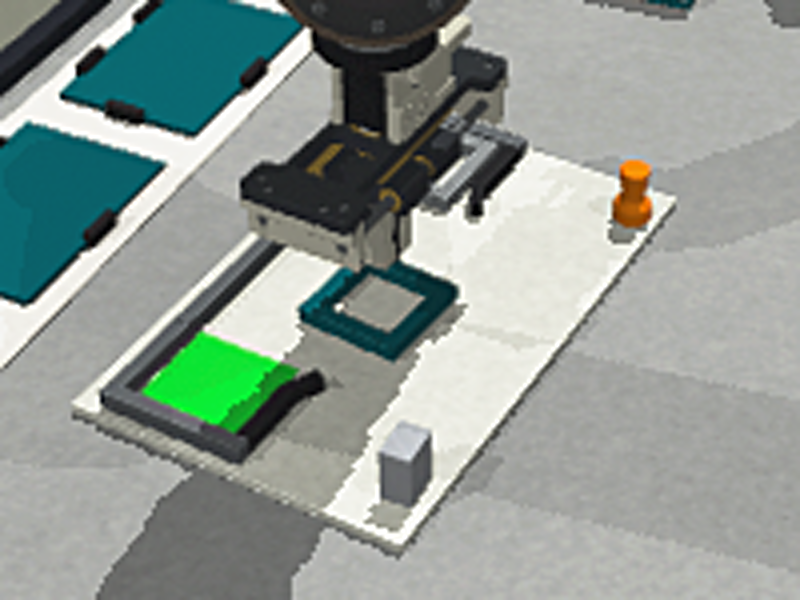

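The fingertips (crop (375,260)) hang directly over the frame opening. I'll make a small correction and lower them in.

>>> drive_tool:
  targets:
    - [0.06, 0.08, -0.2, 0, 0, 0]
    - [0, 0, -0.4, 0, 0, 0]
    - [0, 0, 0, 0, 0, 0]

```text
t: 5.42
eef_pos: [0.5696, 0.1006, 0.0298]
ee_rot: [-3.141, -0.001, 3.071]
force: [-0.2, 0.3, 0.2]
width: 0.0006
```

>>> drive_tool:
  targets:
    - [-0.02, -0.03, -0.2, 0, 0, 0]
    - [0, 0, -0.2, 0, 0, 0]
    - [0, 0, 0, 0, 0, 0]

```text
t: 5.8
eef_pos: [0.5689, 0.0993, 0.0138]
ee_rot: [-3.141, -0.001, 3.071]
force: [0.1, -0.4, 0.0]
width: 0.0006
```

No contact force, so the fingertips are inside the opening. Now I'll push along jig +x, direction (0.997,-0.073).

>>> drive_tool:
  targets:
    - [0.25, -0.018, 0, 0, 0, 0]
    - [0.25, -0.018, 0, 0, 0, 0]
    - [0.25, -0.018, 0, 0, 0, 0]
    - [0.25, -0.018, 0, 0, 0, 0]
    - [0.2, -0.015, 0, 0, 0, 0]

```text
t: 6.42
eef_pos: [0.618, 0.096, 0.0146]
ee_rot: [-3.141, -0.0, 3.071]
force: [-2.6, -0.2, 3.9]
width: 0.0002
```

>>> drive_tool:
  targets:
    - [0.15, -0.011, 0, 0, 0, 0]
    - [0.1, -0.007, 0, 0, 0, 0]
    - [0.1, -0.007, 0, 0, 0, 0]
    - [0, 0, 0, 0, 0, 0]

```text
t: 6.92
eef_pos: [0.6318, 0.0952, 0.0145]
ee_rot: [3.141, 0.0, 3.071]
force: [0.2, -0.1, -0.2]
width: 0.0002
```

>>> drive_tool:
  targets:
    - [0.06, -0.004, 0, 0, 0, 0]
    - [0.06, -0.004, 0, 0, 0, 0]
    - [0, 0, 0, 0, 0, 0]

```text
t: 7.3
eef_pos: [0.6365, 0.0948, 0.0145]
ee_rot: [3.142, 0.0, 3.071]
force: [0.4, 0.4, -0.1]
width: 0.0001
```

>>> drive_tool:
  targets:
    - [0.06, -0.004, 0, 0, 0, 0]
    - [0.03, -0.002, 0, 0, 0, 0]
    - [0, 0, 0, 0, 0, 0]

```text
t: 7.68
eef_pos: [0.637, 0.0946, 0.0143]
ee_rot: [-3.141, -0.005, 3.071]
force: [-10.5, 5.1, 7.1]
width: 0.0007
```

Rail contact shows at about 10 N. A short dwell and one look, then the slide.

>>> drive_tool:
  targets:
    - [-0.02, 0, 0, 0, 0, 0]
    - [0, 0, 0, 0, 0, 0]

```text
t: 7.92
eef_pos: [0.6369, 0.0946, 0.0143]
ee_rot: [-3.141, -0.003, 3.071]
force: [-8.5, 3.5, 4.2]
width: 0.0005
```

```bash
python3 - <<'E'
from h import *
save("side","s3"); s=arm.get_state(); print(s["eef_pos"],s["force"]); p=cv2.imread("pics/s3.png"); cv2.imwrite("pics/s3c.png",cv2.resize(p[150:300,190:390],(800,600),interpolation=cv2.INTER_CUBIC))
E
```

```text
[0.63692446 0.09461765 0.01430298] [-8.07431874  3.15777674  4.40913986]
```

View pics/s3c.png

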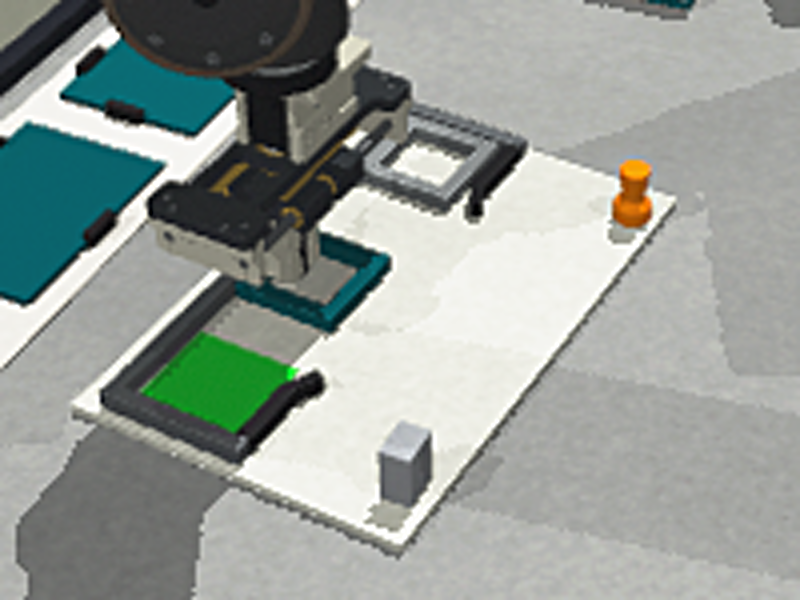

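The frame, at crop (315,285), lies against the rail and parallel to it, with the fingertips inside. Sliding it along +y now.

>>> drive_tool:
  targets:
    - [0.01, 0.1, 0, 0, 0, 0]
    - [0.012, 0.15, 0, 0, 0, 0]
    - [0.012, 0.15, 0, 0, 0, 0]
    - [0.012, 0.15, 0, 0, 0, 0]
    - [0.012, 0.15, 0, 0, 0, 0]

```text
t: 8.6
eef_pos: [0.6387, 0.1211, 0.0135]
ee_rot: [-3.139, -0.005, 3.07]
force: [-5.3, -4.0, 0.9]
width: 0.0004
```

>>> drive_tool:
  targets:
    - [0.016, 0.2, 0, 0, 0, 0]
    - [0.016, 0.2, 0, 0, 0, 0]
    - [0.016, 0.2, 0, 0, 0, 0]
    - [0.016, 0.2, 0, 0, 0, 0]

```text
t: 9.1
eef_pos: [0.641, 0.1528, 0.0135]
ee_rot: [-3.138, -0.006, 3.07]
force: [-5.8, -5.6, 2.6]
width: 0.0005
```

>>> drive_tool:
  targets:
    - [0.016, 0.2, 0, 0, 0, 0]
    - [0.016, 0.2, 0, 0, 0, 0]
    - [0.016, 0.2, 0, 0, 0, 0]
    - [0.016, 0.2, 0, 0, 0, 0]

```text
t: 9.6
eef_pos: [0.6433, 0.1844, 0.0135]
ee_rot: [-3.138, -0.006, 3.07]
force: [-6.5, -5.2, 3.0]
width: 0.0002
```

>>> drive_tool:
  targets:
    - [0.013, 0.18, 0, 0, 0, 0]
    - [0.013, 0.18, 0, 0, 0, 0]
    - [0.01, 0.12, 0, 0, 0, 0]
    - [0.005, 0.08, 0, 0, 0, 0]

```text
t: 10.1
eef_pos: [0.645, 0.2067, 0.0135]
ee_rot: [-3.137, -0.006, 3.07]
force: [-8.0, -5.8, 3.3]
width: 0.0004
```

>>> drive_tool:
  targets:
    - [0.005, 0.06, 0, 0, 0, 0]
    - [0.004, 0.05, 0, 0, 0, 0]
    - [0, 0, 0, 0, 0, 0]

```text
t: 10.48
eef_pos: [0.6453, 0.2111, 0.0135]
ee_rot: [-3.137, -0.006, 3.07]
force: [-8.2, -4.4, 3.2]
width: 0.0004
```

>>> drive_tool:
  targets:
    - [0.003, 0.04, 0, 0, 0, 0]
    - [0.003, 0.04, 0, 0, 0, 0]
    - [0, 0, 0, 0, 0, 0]

```text
t: 10.85
eef_pos: [0.6455, 0.2142, 0.0135]
ee_rot: [-3.137, -0.006, 3.07]
force: [-7.3, -5.7, 3.1]
width: 0.0005
```

>>> drive_tool:
  targets:
    - [0.003, 0.05, 0, 0, 0, 0]
    - [0.003, 0.05, 0, 0, 0, 0]
    - [0, 0, 0, 0, 0, 0]

```text
t: 11.22
eef_pos: [0.6459, 0.2182, 0.0135]
ee_rot: [-3.137, -0.006, 3.07]
force: [-7.2, -4.3, 3.4]
width: 0.0004
```

>>> drive_tool:
  targets:
    - [0.003, 0.05, 0, 0, 0, 0]
    - [0, 0, 0, 0, 0, 0]

```text
t: 11.48
eef_pos: [0.6458, 0.2187, 0.0135]
ee_rot: [-3.136, -0.007, 3.07]
force: [-6.0, -10.1, 4.1]
width: 0.0006
```

```bash
python3 - <<'E'
from h import *
save("side","s4"); s=arm.get_state(); print(s["eef_pos"],s["force"]); p=cv2.imread("pics/s4.png"); cv2.imwrite("pics/s4c.png",cv2.resize(p[190:280,200:320],(800,600),interpolation=cv2.INTER_CUBIC))
E
```

```text
[0.64585407 0.21867489 0.01346711] [ -6.47580398 -10.8470284    3.94800952]
```

View pics/s4c.png

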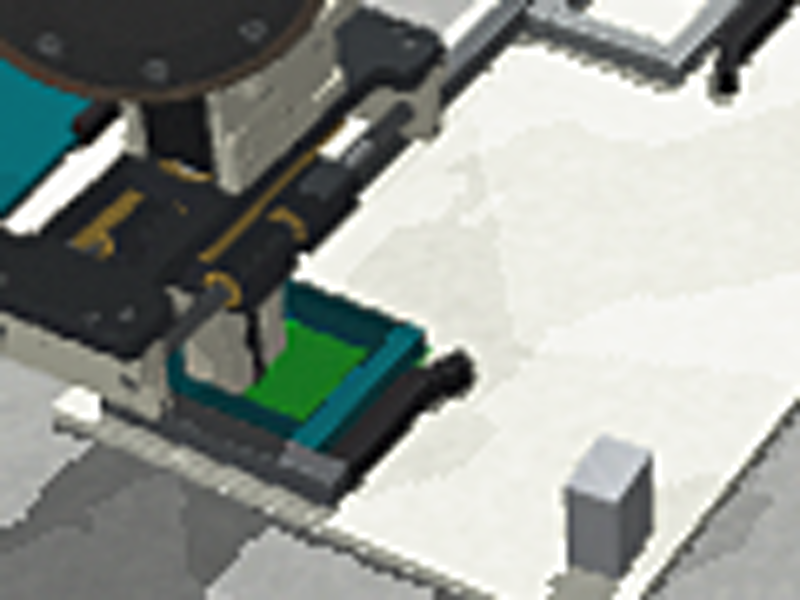

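The frame now meets the stop in the picture (crop (240,410)), and the y force has jumped. I'll confirm with one more small push.

>>> drive_tool:
  targets:
    - [0.015, 0.04, 0, 0, 0, 0]
    - [0, 0, 0, 0, 0, 0]
    - [0, 0, 0, 0, 0, 0]

```text
t: 11.9
eef_pos: [0.6458, 0.2187, 0.0134]
ee_rot: [-3.134, -0.008, 3.07]
force: [-7.0, -13.9, 6.5]
width: 0.0005
```

It's hard against both rail and stop. Backing off inside the opening, then lifting.

>>> drive_tool:
  targets:
    - [-0.05, -0.05, 0, 0, 0, 0]
    - [-0.1, -0.06, 0, 0, 0, 0]
    - [-0.1, 0, 0, 0, 0, 0]
    - [0, 0, 0, 0, 0, 0]

```text
t: 12.4
eef_pos: [0.6395, 0.2192, 0.0147]
ee_rot: [-3.141, -0.0, 3.071]
force: [0.9, -5.0, -0.2]
width: 0.0002
```

>>> drive_tool:
  targets:
    - [-0.05, -0.06, 0, 0, 0, 0]
    - [0, -0.06, 0, 0, 0, 0]
    - [0, 0, 0, 0, 0, 0]

```text
t: 12.78
eef_pos: [0.6377, 0.2153, 0.0147]
ee_rot: [3.141, 0.0, 3.072]
force: [0.8, 0.5, 0.7]
width: 0.0006
```

Free of contact (forces below 1 N). Lifting straight up, then moving clear towards the robot so the camera can see.

>>> drive_tool:
  targets:
    - [0, 0, 0.3, 0, 0, 0]
    - [0, 0, 0.7, 0, 0, 0]
    - [0, 0, 1, 0, 0, 0]
    - [0, 0, 1, 0, 0, 0]
    - [0, 0, 1, 0, 0, 0]

```text
t: 13.4
eef_pos: [0.6377, 0.2151, 0.177]
ee_rot: [3.141, 0.001, 3.072]
force: [0.3, 0.5, -0.2]
width: 0.0001
```

>>> drive_tool:
  targets:
    - [-0.5, -1, 0.5, 0, 0, 0]
    - [-0.5, -1, 0, 0, 0, 0]
    - [-0.5, -1, 0, 0, 0, 0]
    - [-0.5, -1, 0, 0, 0, 0]
    - [-0.5, -1, 0, 0, 0, 0]

```text
t: 14.02
eef_pos: [0.5371, 0.0139, 0.1957]
ee_rot: [3.141, 0.001, 3.072]
force: [1.1, 0.9, 0.1]
width: 0.0003
```

>>> drive_tool:
  targets:
    - [0, -1, 0, 0, 0, 0]
    - [0, -1, 0, 0, 0, 0]
    - [0, -1, 0, 0, 0, 0]
    - [0, 0, 0, 0, 0, 0]

```text
t: 14.52
eef_pos: [0.5375, -0.1071, 0.1955]
ee_rot: [-3.142, 0.001, 3.069]
force: [0.5, 0.9, 0.4]
width: 0.0002
```

```bash
python3 - <<'E'
from see import *
save("top","t5"); save("side","s5"); s=arm.get_state(); print(s["t"],s["eef_pos"],s["force"])
im=cv2.imread("pics/t5.png"); 
r,_=contour(im,(80,90,40),(105,255,255),(235,130,290,185),.02);print("frame",r)
th=-.0728;R=np.array([[np.cos(th),-np.sin(th)],[np.sin(th),np.cos(th)]]);print("jig xy",R.T@(np.array(r[0])/1000-[.5682,.082]), lm("frame","top"),lm("frame","side"))
a=cv2.resize(im[125:205,235:315],(400,400),interpolation=cv2.INTER_CUBIC);b=cv2.resize(cv2.imread("pics/s5.png")[195:275,200:280],(400,400),interpolation=cv2.INTER_CUBIC)
cv2.imwrite("pics/c5.png",np.hstack([a,b]))
E
```

```text
14.625 [ 0.53774915 -0.10525785  0.19525673] [ 0.1174279  -0.39376252 -0.18102494]Traceback (most recent call last):
  File "<stdin>", line 4, in <module>
  File "see.py", line 9, in contour
    cs=max(cv2.findContours(m,cv2.RETR_EXTERNAL,cv2.CHAIN_APPROX_NONE)[0],key=cv2.contourArea)[:,0]
       ~~~^^^^^^^^^^^^^^^^^^^^^^^^^^^^^^^^^^^^^^^^^^^^^^^^^^^^^^^^^^^^^^^^^^^^^^^^^^^^^^^^^^^^
ValueError: max() iterable argument is empty
```

The top view is probably blocked by the arm, so I'll move further away.

>>> drive_tool:
  targets:
    - [-0.4, -1, 0.2, 0, 0, 0]
    - [-0.4, -1, 0.2, 0, 0, 0]
    - [-0.4, -1, 0.2, 0, 0, 0]
    - [-0.4, -1, 0, 0, 0, 0]
    - [-0.4, -1, 0, 0, 0, 0]

```text
t: 15.25
eef_pos: [0.4578, -0.3052, 0.2193]
ee_rot: [-3.141, 0.001, 3.073]
force: [0.4, 0.4, -0.2]
width: 0.0005
```

>>> drive_tool:
  targets:
    - [-0.4, -1, 0, 0, 0, 0]
    - [-0.4, -1, 0, 0, 0, 0]
    - [-0.4, -1, 0, 0, 0, 0]
    - [-0.4, -1, 0, 0, 0, 0]
    - [0, 0, 0, 0, 0, 0]

```text
t: 15.88
eef_pos: [0.3933, -0.4663, 0.2184]
ee_rot: [-3.142, -0.0, 3.07]
force: [0.1, -0.1, -0.8]
width: 0.0005
```

```bash
python3 - <<'E'
from see import *
save("top","t6"); save("side","s6"); s=arm.get_state(); print(s["t"],s["eef_pos"],s["force"])
im=cv2.imread("pics/t6.png"); 
a=cv2.resize(im[125:205,235:315],(400,400),interpolation=cv2.INTER_CUBIC);b=cv2.resize(cv2.imread("pics/s6.png")[195:275,200:280],(400,400),interpolation=cv2.INTER_CUBIC)
cv2.imwrite("pics/c6.png",np.hstack([a,b]))
print(lm("frame","top"),lm("frame","side"))
r,_=contour(im,(80,90,30),(105,255,255),(235,130,290,185),.02);print("frame",r)
th=-.0728;R=np.array([[np.cos(th),-np.sin(th)],[np.sin(th),np.cos(th)]]);print("jig xy",R.T@(np.array(r[0])/1000-[.5682,.082]))
E
```

```text
15.975 [ 0.39404225 -0.46454564  0.21855399] [ 0.19714316 -0.53096226 -0.46885405]
(array([0.6241, 0.2125, 0.0061]), 0.56) (array([0.6264, 0.2079, 0.0105]), 0.61)
frame ((626.601806640625, 209.52511596679688), (78.00740051269531, 80.73941802978516), 87.80689239501953)
jig xy [0.04897148 0.13143523]
```

View pics/c6.png

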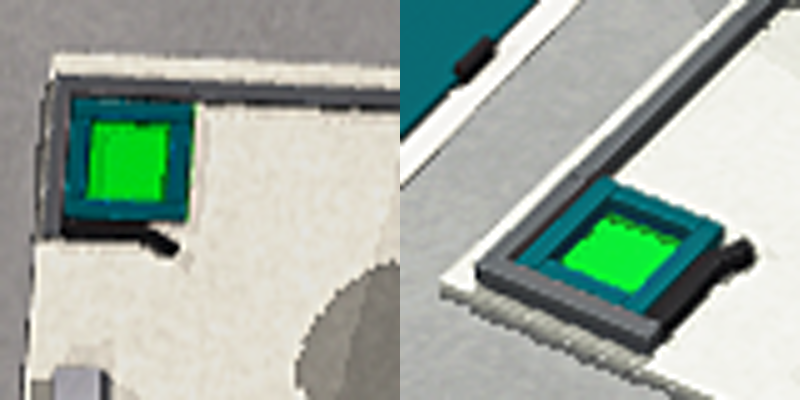

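The frame is in the pocket, but the right half shows a thin wedge to the rail at (530,245). The fit agrees: about 2° off and x≈49 mm, which is marginal. I released x while y was still pressed, and that dragged it. I'll go back in, press +x only, and release along x.

>>> drive_tool:
  targets:
    - [0.35, 1, 0, 0, 0, 0]
    - [0.35, 1, 0, 0, 0, 0]
    - [0.35, 1, 0, 0, 0, 0]
    - [0.35, 1, 0, 0, 0, 0]
    - [0.35, 1, 0, 0, 0, 0]

```text
t: 16.7
eef_pos: [0.4643, -0.2625, 0.2191]
ee_rot: [-3.142, 0.001, 3.073]
force: [0.6, -0.0, -0.4]
width: 0.0004
```

>>> drive_tool:
  targets:
    - [0.35, 1, 0, 0, 0, 0]
    - [0.35, 1, 0, 0, 0, 0]
    - [0.35, 1, 0, 0, 0, 0]
    - [0.35, 1, 0, 0, 0, 0]
    - [0.35, 1, 0, 0, 0, 0]

```text
t: 17.32
eef_pos: [0.5338, -0.0623, 0.2192]
ee_rot: [3.141, 0.001, 3.073]
force: [-0.4, -0.5, 0.8]
width: 0.0005
```

>>> drive_tool:
  targets:
    - [0.35, 1, 0, 0, 0, 0]
    - [0.35, 1, 0, 0, 0, 0]
    - [0.35, 1, 0, 0, 0, 0]
    - [0.35, 1, 0, 0, 0, 0]
    - [0.35, 1, 0, 0, 0, 0]

```text
t: 17.95
eef_pos: [0.6034, 0.1377, 0.2191]
ee_rot: [3.141, 0.001, 3.073]
force: [0.1, -0.4, 0.6]
width: 0.0004
```

>>> drive_tool:
  targets:
    - [0.35, 1, 0, 0, 0, 0]
    - [0.2, 0.6, 0, 0, 0, 0]
    - [0, 0, 0, 0, 0, 0]

```text
t: 18.32
eef_pos: [0.6253, 0.2013, 0.2182]
ee_rot: [-3.141, -0.0, 3.074]
force: [-0.6, -0.2, -0.7]
width: 0.0003
```

>>> drive_tool:
  targets:
    - [0.1, 0.2, -0.8, 0, 0, 0]
    - [0, 0, -1, 0, 0, 0]
    - [0, 0, -1, 0, 0, 0]
    - [0, 0, -1, 0, 0, 0]
    - [0, 0, -0.7, 0, 0, 0]

```text
t: 18.95
eef_pos: [0.6285, 0.206, 0.0371]
ee_rot: [-3.141, -0.001, 3.071]
force: [-0.2, -1.0, 0.2]
width: 0.0004
```

>>> drive_tool:
  targets:
    - [0, 0, 0, 0, 0, 0]
    - [0, 0, 0, 0, 0, 0]

```text
t: 19.2
eef_pos: [0.6303, 0.2071, 0.0401]
ee_rot: [3.141, 0.002, 3.072]
force: [0.3, -0.3, 0.9]
width: 0.0006
```

>>> drive_tool:
  targets:
    - [0, 0.05, -0.3, 0, 0, 0]
    - [0, 0, -0.25, 0, 0, 0]
    - [0, 0, -0.08, 0, 0, 0]
    - [0, 0, 0, 0, 0, 0]

```text
t: 19.7
eef_pos: [0.6295, 0.2088, 0.013]
ee_rot: [-3.141, -0.001, 3.071]
force: [0.2, 0.9, 0.2]
width: 0.0004
```

>>> drive_tool:
  targets:
    - [0.12, -0.009, 0.02, 0, 0, 0]
    - [0.12, -0.009, 0, 0, 0, 0]
    - [0.08, -0.006, 0, 0, 0, 0]
    - [0.05, -0.004, 0, 0, 0, 0]
    - [0, 0, 0, 0, 0, 0]

```text
t: 20.32
eef_pos: [0.6446, 0.2078, 0.0141]
ee_rot: [3.142, 0.0, 3.071]
force: [-0.8, 0.4, 0.3]
width: 0.0006
```

>>> drive_tool:
  targets:
    - [0.05, -0.003, 0, 0, 0, 0]
    - [0.04, -0.003, 0, 0, 0, 0]
    - [0, 0, 0, 0, 0, 0]

```text
t: 20.7
eef_pos: [0.6453, 0.2076, 0.0139]
ee_rot: [-3.14, -0.004, 3.071]
force: [-11.9, 3.9, 7.2]
width: 0.0003
```

Flush at the rail again. Releasing along -x only, then a gentle y nudge through the frame's centre line with a pure -y release.

>>> drive_tool:
  targets:
    - [-0.1, 0.007, 0, 0, 0, 0]
    - [-0.15, 0.011, 0, 0, 0, 0]
    - [-0.2, 0.014, 0, 0, 0, 0]
    - [0, 0, 0, 0, 0, 0]

```text
t: 21.2
eef_pos: [0.6295, 0.2089, 0.0142]
ee_rot: [-3.142, -0.0, 3.072]
force: [0.8, -0.3, -0.1]
width: 0.0003
```

>>> drive_tool:
  targets:
    - [0.01, 0.1, 0, 0, 0, 0]
    - [0.006, 0.08, 0, 0, 0, 0]
    - [0.004, 0.05, 0, 0, 0, 0]
    - [0, 0, 0, 0, 0, 0]

```text
t: 21.7
eef_pos: [0.6309, 0.2183, 0.0141]
ee_rot: [-3.142, -0.0, 3.072]
force: [-0.3, 0.5, 0.7]
width: 0.0005
```

>>> drive_tool:
  targets:
    - [0.003, 0.04, 0, 0, 0, 0]
    - [0.002, 0.03, 0, 0, 0, 0]
    - [0, 0, 0, 0, 0, 0]

```text
t: 22.08
eef_pos: [0.6309, 0.2197, 0.0141]
ee_rot: [-3.14, -0.001, 3.071]
force: [0.7, -4.1, 0.8]
width: 0.0004
```

>>> drive_tool:
  targets:
    - [-0.005, -0.07, 0, 0, 0, 0]
    - [-0.01, -0.15, 0, 0, 0, 0]
    - [0, 0, 0, 0, 0, 0]

```text
t: 22.45
eef_pos: [0.6304, 0.2117, 0.0142]
ee_rot: [3.141, -0.0, 3.071]
force: [-0.1, -0.1, -0.3]
width: 0.0005
```

>>> drive_tool:
  targets:
    - [0, 0, 0.3, 0, 0, 0]
    - [0, 0, 0.7, 0, 0, 0]
    - [0, 0, 1, 0, 0, 0]
    - [0, 0, 1, 0, 0, 0]
    - [0, 0, 1, 0, 0, 0]

```text
t: 23.08
eef_pos: [0.6305, 0.2122, 0.1767]
ee_rot: [3.141, 0.001, 3.072]
force: [-0.2, 0.5, -0.1]
width: 0.0005
```

>>> drive_tool:
  targets:
    - [-0.4, -1, 0.5, 0, 0, 0]
    - [-0.4, -1, 0.5, 0, 0, 0]
    - [-0.4, -1, 0, 0, 0, 0]
    - [-0.4, -1, 0, 0, 0, 0]
    - [-0.4, -1, 0, 0, 0, 0]

```text
t: 23.7
eef_pos: [0.5499, 0.011, 0.2154]
ee_rot: [3.141, 0.002, 3.072]
force: [0.8, -1.4, 0.6]
width: 0.0008
```

>>> drive_tool:
  targets:
    - [-0.4, -1, 0, 0, 0, 0]
    - [-0.4, -1, 0, 0, 0, 0]
    - [-0.4, -1, 0, 0, 0, 0]
    - [-0.4, -1, 0, 0, 0, 0]
    - [-0.4, -1, 0, 0, 0, 0]

```text
t: 24.32
eef_pos: [0.47, -0.189, 0.2154]
ee_rot: [3.142, 0.002, 3.072]
force: [0.4, 0.1, 0.1]
width: 0.0007
```

>>> drive_tool:
  targets:
    - [-0.3, -1, 0, 0, 0, 0]
    - [-0.3, -1, 0, 0, 0, 0]
    - [-0.3, -1, 0, 0, 0, 0]
    - [-0.3, -1, 0, 0, 0, 0]
    - [-0.3, -1, 0, 0, 0, 0]

```text
t: 24.95
eef_pos: [0.4102, -0.3892, 0.2154]
ee_rot: [-3.141, 0.001, 3.072]
force: [0.7, -0.4, -0.2]
width: 0.0004
```

```bash
python3 - <<'E'
from see import *
save("top","t7"); save("side","s7"); s=arm.get_state(); print(s["t"],s["eef_pos"],s["force"])
im=cv2.imread("pics/t7.png"); 
a=cv2.resize(im[125:205,235:315],(400,400),interpolation=cv2.INTER_CUBIC);b=cv2.resize(cv2.imread("pics/s7.png")[195:275,200:280],(400,400),interpolation=cv2.INTER_CUBIC)
cv2.imwrite("pics/c7.png",np.hstack([a,b]))
r,_=contour(im,(80,90,30),(105,255,255),(235,130,290,185),.02);print("frame",r)
th=-.0728;R=np.array([[np.cos(th),-np.sin(th)],[np.sin(th),np.cos(th)]]);print("jig xy",R.T@(np.array(r[0])/1000-[.5682,.082]))
E
```

```text
25.05 [ 0.40942844 -0.39069322  0.21479938] [-0.85243806  0.0366913   0.09803286]
frame ((628.5075073242188, 209.38502502441406), (77.54788208007812, 79.19034576416016), 85.52705383300781)
jig xy [0.05088233 0.13143412]
```

View pics/c7.png

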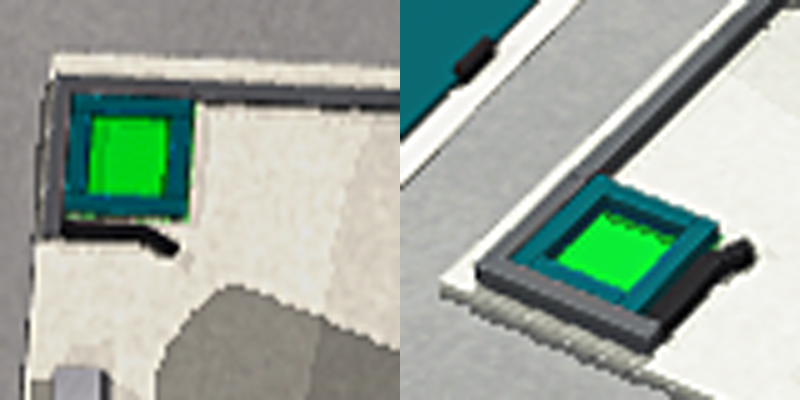

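The wedge is gone: the frame is flush with rail and stop, with a green sliver now showing on the guide side. The fit gives 85.5° against the jig's 85.8°. Handing in.

```bash
python3 -c "
from station import arm
s=arm.get_state();print(max(abs(v) for v in s['qd'])); print(arm.job_done())"
```

```text
0.059699832004964204
the job is handed in; nothing more can be done
None
```

The teal frame is home in the green-patch (+y) pocket, against both the rail and the end stop, and the job is handed in. I pushed it flat against the rail first, near where it lay, then slid it along into the corner. The robot clock read 25 s at my last reading before hand-in, against the 48 s limit.

- **One correction:** after my first release the frame sat about 2° off the rail with its centre at x ≈ 49 mm, close to the limit. I had backed off while still pressing it against the stop. I went back in, pressed it flat to the rail, nudged it against the stop through its centre line, and took the hand away again.
- **Last check:** the final top-camera fit put the frame at x ≈ 50.9 mm and y ≈ 131.4 mm in the jig's frame, about 0.3° from parallel. The limits are 48.5 mm, 128.5 mm and 3.4°. The side view showed no gap to the rail.
- **Disagreements:** the fit is only good to a couple of millimetres. The fingertips also met the stop about 4.5 mm further along than I expected, probably because the tips are narrower than I assumed.
- **Not checked:** I didn't measure the grey frame or the loose things again after the move. The arm showed no unexpected contact force.

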